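# Set a pendulum tilt gauge on its stud and rock it to the index

### The arm

A 6-joint arm with a two-finger parallel gripper is mounted at the origin on the work surface. World frame = base frame: x ahead of the robot, y to its left, z up, the work surface at z = 0. Lengths are in m, angles in rad, forces in N, time in s.
With the tool pointing down it reaches from about 0.375 to 0.9 m from the base axis. Payload 3.1 kg.
Tool frame: the origin (TCP) lies where the fingers leave the gripper's body, on its centre line; the fingertips stand 73 mm ahead of it and the grasp point (between the pads) lies 54 mm ahead of it; z points along the fingers, y is the line along which they close (so a half turn about z gives the same grasp; the last joint's range is limited). The gripper opens to 85 mm and grips with 20 to 120 N. Pads are 22 mm wide; open, the fingers measure 114 mm over their backs; the gripper's body (76 mm by 85 mm) begins 54 mm behind the grasp point. The pads swing forward as they close: fully open they stand 13 mm farther back than shut.
Start: joints at [-1.444, 0.527, 1.433, -0, 1.181, -0.178], TCP at [0.188, -0.596, 0.304] pointing down, gripper open.
Joint ranges: [-3.08, 3.08], [-0.75, 2.2], [0.22, 2.44], [-1.43, 4.57], [0, 2.65], [-2.85, 2.85]. Speed limits (rad/s): [2.79, 2.79, 3.14, 3.14, 3.14, 3.14].

### API

Orientations are given as a unit quaternion [x, y, z, w].
In Python, from station import manip gives the robot as it stands.
- The arm moves only by the tool step_arm, never from a script. Its argument "moves" is one flat list of numbers, 5 for each row, row after row: the opening, from 0 (shut) to 1 (fully open), then the shift along the world's x, y, z scaled (see below), then the turn about the world's z scaled (see below). In form: [fingers, x, y, z, yaw, fingers, x, y, z, yaw, ...]. A call has 1 to 12 rows; each row is the pose to reach, as a shift and turn from the pose commanded when the call began, turning the shorter way round; what a row does not reach only later rows make up. The controller multiplies each number of a shift by 200 mm and each number of a turn by pi rad. A row lasts 1/8 s, in which the tool goes at most 62.5 mm and 10.7 degrees, less where a joint would pass 70% of its speed; a pose out of reach is approached as far as the arm can. A call with a number of a shift or a turn outside -1 to 1 is refused whole. A call with a gripper value outside its range is refused whole. The fingers move at their own pace and stop on an object; "grip_force" is the grip in N (left out, the last holds). Time passes only in rows, so rows that repeat a pose let the fingers close. It gives the time, the measured TCP pose, the force, the opening and the grip force at its end, in the units of the state.
- manip.sense(): the state, without advancing time (a new reading comes with each control period).
- manip.snapshot(name): name is "scene" or "top" or "wrist"; returns a dict with "color" (420x560x3 uint8, blue, green, red), "z_map" (420x560 float32, m along the optical axis (not along the pixel's ray), 0 where there is no reading), "fovy" (degrees; the focal length in pixels is half the picture's height over the tangent of half this angle, whatever the lens; pixels are square), "cx", "cy" (the principal point, pixels), "k1" (the pictures are not rectified: a ray, as slopes to the right and down, at radius r is drawn at 1 + k1 r^2 times it, then the intrinsics apply), "R" (3x3) and "t" (3): a world point X has camera coordinates R X + t; the wrist camera has in their place "mount" (4x4, takes a point from camera to tool coordinates, whose origin is the TCP and whose axes are the flange's). Camera axes: x right, y down, z forward; pixel columns grow to the right and rows downward; lengths in m; the calibration is good to about 2 mm. A picture is of the moment at which its call begins: read the wrist's pose just before it.
- manip.sign_off(): hands the job in; it is judged then, once.
The state is a dict: "t": time; "q": joint angles; "qd": joint speeds; "tau": joint torques, N m; "tcp_pos": TCP position; "tool_rot": TCP orientation; "force": force on the tool from outside, world axes, zero at the start; "ft_torque": the same for the moment, N m; "finger_gap": opening from 0.0 (shut) to 1.0 (fully open); "gripper_force": force on a finger pad.
Only numpy, scipy, OpenCV 4.12 (cv2) and the standard library are available. Lean on these libraries where they do the work, as an engineer would, in place of code of your own. Each camera call takes 0.05 s, during which the arm holds its last target. There are 200 camera calls.

### The job

Pick up the tilt gauge by the grip on its top and set the notch in its foot gently astride the round bar of the stud on the bolted-down pedestal. Then rock the gauge on that bar until its swinging pointer settles on the index mark of its dial, and finish while still holding it there, with its foot resting firmly on the bar. Leave the other parts on the bench where they are.

Things in the scene. Friction and masses are not known exactly. Their poses are not given: they have to be found in the camera images.
- gauge_grip (a point): Centre of the loose tilt gauge's top grip: black upright tab 16 mm thick (x), 40 wide (y), 153 to 206 mm over the underside; this point is 180 mm over it. Gauge about 350 g, upright on the bench at the start. Below the grip: white dial plate 116 mm wide (y); foot 44 (x) x 140 (y) x 18 mm. Axes: x out of the dial face (starts away from the robot), y along the foot, z up the grip.
- gauge_notch (a point): Seat point of the notch, gauge's axes: from gauge_grip 174.5 mm down (-z) and 6 mm along +x; 5.5 mm above the underside. The notch is an upside-down 90 degree V running through the middle of the foot along x, 28 mm wide at the underside, 14 mm deep. When seated, this point lies on the axis of the stud's bar.
- stud (a point): Middle of the axis of the stud's bar: level round steel bar, 12 mm in diameter, 60 mm long, along x of this point, 90 mm above the bench, on a 10 mm thin dark web on a round aluminium pedestal (base 72 mm across) fixed to the bench. z is up. A seated gauge rocks freely about the bar by over 0.5 rad either way and tips over if let go.
- pointer (a joint): Angle of the pendulum pointer in the dial, rad: 0 is along the gauge's -z, positive towards its +y. It hangs plumb (swings in 0.5 s, settles within 1.5 s), so turning the gauge by +a about its own x changes the reading by -a. Pivot on the dial's middle line 140 mm above the underside; pointer dark, 100 mm long, 5 mm wide, with a round brass bob of 26 mm.
- index (a joint): Angle of the index mark on the dial, same pivot, zero and sign as the pointer; between -0.33 and -0.15, tight, stays where it is set.
- pointer_tip (a point): Tip of the pointer, 100 mm from its pivot.
- index_mark (a point): Point of the index mark, 100 mm from the pivot, where the pointer's tip belongs. The index is a dark tab 14 mm wide and 15 mm high just below it, with a small point, just over the gauge's foot.
- pinhole_holder: Bystander: purple anodized pinhole holder, a disc of 36 mm on a post, 68 mm high, origin under its foot.
- chrome_post: Bystander: chrome-plated post lying on the bench, 13 mm in diameter, 75 mm long.
- glass_wedge: Bystander: frosted glass wedge, 40 x 30 x 16 mm.
- spare_pedestal: Bystander: small black rubber-footed pedestal, 44 mm across, 65 mm high, with a plain stub on top; loose.
- hex_driver: Bystander: driver 150 mm long, lying on the bench.
- lens_tube: Bystander: black lens tube ring, 31 mm across, 25 mm high.

How it is judged:
By the outcome, as a careful person would: the job done as asked, in the order asked, and still so for the second after the job is handed in, while the arm keeps its last pose, push and grip.
It also fails if it takes over 48 s, if anything falls off the work surface, if the arm or the gripper's body presses on something with over 40 N, if the wrist force passes 120 N, or if a joint passes its speed limit or range.

## Working session

There is one attempt and no reset: what is moved stays moved. The work goes in short steps, Python scripts to look and compute and a tool call to move; the robot and the scene stay as the last step left them, time stands still between calls to the robot, and variables do not carry over. Pictures are saved under pics/ and viewed, at most 10 in all, crops included, and the job is handed in when it is done.

Besides the shell and the picture viewer there is one more tool, called after "Request:" as name(argument=value, ...) on one line, values as JSON. step_arm: Moves the arm, as the interface text tells. Its arguments: {"type":"object","properties":{"moves":{"type":"array","items":{"type":"number"}},"grip_force":{"type":"number"}},"required":["moves"]}

```bash
ls; mkdir -p pics
cat > h.py <<'E'
import numpy as np, cv2
from station import manip
from scipy.spatial.transform import Rotation as Ro
def shot(n):
    s=manip.sense(); d=manip.snapshot(n)
    if 'mount' in d:
        T=np.eye(4);T[:3,:3]=Ro.from_quat(s['tool_rot']).as_matrix();T[:3,3]=s['tcp_pos']
        M=T@np.array(d['mount']); d['R']=M[:3,:3].T; d['t']=-M[:3,:3].T@M[:3,3]
    d['R']=np.array(d['R']);d['t']=np.array(d['t'])
    f=d['color'].shape[0]/2/np.tan(np.radians(d['fovy'])/2)
    d['K']=np.array([[f,0,d['cx']],[0,f,d['cy']],[0,0,1.]]); d['D']=np.array([d['k1'],0,0,0,0.])
    return d
def ray(d,uv):
    p=cv2.undistortPoints(np.array(uv,float).reshape(-1,1,2),d['K'],d['D']).reshape(-1,2)
    return -d['R'].T@d['t'], np.c_[p,np.ones(len(p))]@d['R']
def at_z(d,uv,z):
    c,r=ray(d,uv); return c+r*((np.asarray(z)-c[2])/r[:,2])[:,None]
def deep(d,uv):
    c,r=ray(d,uv); return c+r*np.array([np.median(d['z_map'][int(v)-1:int(v)+2,int(u)-1:int(u)+2]) for u,v in uv])[:,None]
def proj(d,X):
    return cv2.projectPoints(np.array(X,float).reshape(-1,3),cv2.Rodrigues(d['R'])[0],d['t'],d['K'],d['D'])[0].reshape(-1,2)
def cloud(d):
    h,w=d['z_map'].shape; uv=np.stack(np.meshgrid(np.arange(w),np.arange(h)),-1).reshape(-1,2)
    c,r=ray(d,uv); return (c+r*d['z_map'].reshape(-1,1)).reshape(h,w,3)
E
python3 - <<'E'
from h import *
import pickle
for n in ('scene','top'):
    d=shot(n); cv2.imwrite(f'pics/{n}0.png',d['color']); pickle.dump(d,open(n+'.pkl','wb')); print(n,-d['R'].T@d['t'],d['R'][2])
s=manip.sense(); print(s['t'],s['tcp_pos'],s['tool_rot'],s['finger_gap'],s['force'])
E
```

```text
pics
scene [0.98320667 0.0037197  0.8293269 ] [-0.55801491 -0.04637454 -0.8285341 ]
top [ 0.38513769 -0.02388821  1.0940902 ] [ 0.15809565 -0.00486695 -0.98741181]
0.1 [ 0.18754259 -0.59567559  0.30304743] [ 9.88409602e-01  1.51807647e-01  2.91461141e-05 -9.46603415e-04] 1.0041550975978375 [ 1.10711349  0.750137   -0.37191672]
```

View pics/scene0.png

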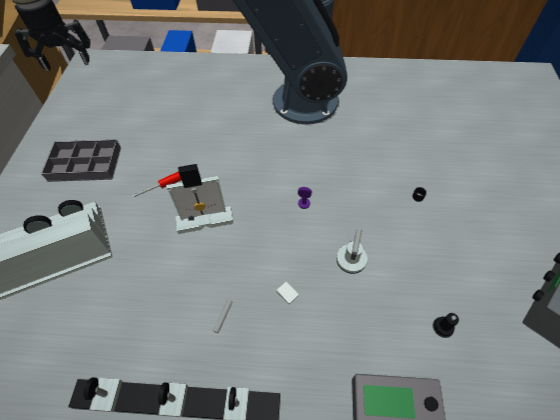

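View pics/top0.png

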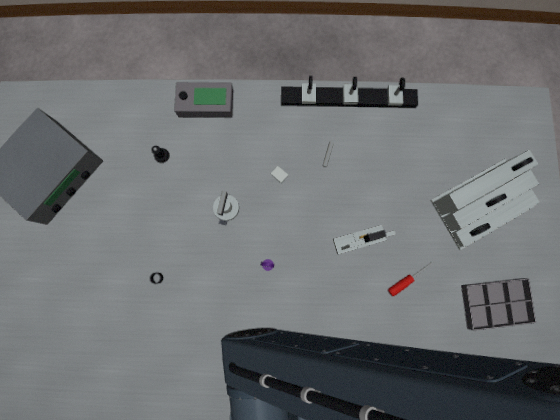

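Run:
```python
from h import *
import pickle
S=pickle.load(open('scene.pkl','rb'));T=pickle.load(open('top.pkl','rb'))
def crop(d,u,v,w,h,k): return cv2.resize(d['color'][v:v+h,u:u+w],None,fx=k,fy=k,interpolation=cv2.INTER_CUBIC)
a=np.hstack([crop(S,150,155,100,75,4),crop(S,315,215,100,75,4)])
b=np.hstack([crop(T,320,210,80,60,5),crop(T,185,180,80,60,5)])
cv2.imwrite('pics/c1.png',np.vstack([a,b]))
for n,d,boxes in (('S',S,[(165,160,75,75),(335,225,40,50)]),('T',T,[(328,218,72,40),(208,188,36,38)])):
    P=cloud(d)
    for u,v,w,h in boxes:
        p=P[v:v+h,u:u+w].reshape(-1,3); z=p[:,2]
        for lo,hi in ((.01,.03),(.075,.11),(.19,.23)):
            m=(z>lo)&(z<hi)
            if m.sum()>3:
                c=p[m]; ang=np.degrees(np.arctan2(*np.linalg.svd(c[:,:2]-c[:,:2].mean(0),full_matrices=False)[2][0][::-1]))
                print(n,(u,v),lo,m.sum(),c.mean(0).round(4),c.max(0).round(3),c.min(0).round(3),ang.round(1))
```

```text
S (165, 160) 0.01 913 [ 0.4603 -0.254   0.0189] [ 0.515 -0.166  0.03 ] [ 0.333 -0.368  0.01 ] 52.2
S (165, 160) 0.075 476 [ 0.4679 -0.2411  0.0922] [ 0.484 -0.186  0.11 ] [ 0.444 -0.297  0.075] -73.7
S (165, 160) 0.19 198 [ 0.4708 -0.2397  0.2016] [ 0.483 -0.22   0.208] [ 0.456 -0.263  0.19 ] 108.7
S (335, 225) 0.01 429 [0.5685 0.1284 0.0143] [0.595 0.166 0.029] [0.526 0.095 0.01 ] 75.6
S (335, 225) 0.075 150 [0.5635 0.1293 0.0925] [0.59  0.14  0.098] [0.528 0.12  0.075] -11.5
T (328, 218) 0.01 546 [ 0.4723 -0.2274  0.0181] [ 0.513 -0.165  0.028] [ 0.435 -0.311  0.01 ] 107.0
T (328, 218) 0.075 21 [ 0.4654 -0.2138  0.0876] [ 0.481 -0.185  0.107] [ 0.444 -0.241  0.075] 122.7
T (328, 218) 0.19 136 [ 0.4673 -0.239   0.2048] [ 0.479 -0.22   0.21 ] [ 0.456 -0.26   0.19 ] 106.6
T (208, 188) 0.01 297 [0.5536 0.128  0.0141] [0.593 0.167 0.03 ] [0.514 0.097 0.01 ] 120.5
T (208, 188) 0.075 126 [0.559  0.1312 0.0927] [0.59  0.143 0.1  ] [0.529 0.121 0.076] 168.3
```

View pics/c1.png

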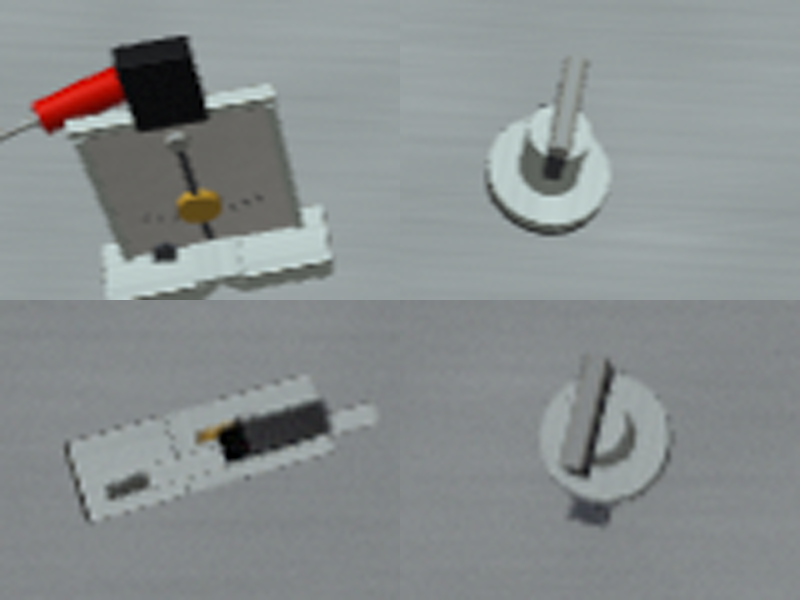

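Request:
step_arm(moves=[1, 0.35, 0.45, 0.1, 0.12, 1, 0.7, 0.9, 0.1, 0.25, 1, 0.7, 0.9, 0.1, 0.37, 1, 0.7, 0.9, 0.1, 0.497, 1, 0.7, 0.9, 0.1, 0.497, 1, 0.7, 0.9, 0.1, 0.497, 1, 0.7, 0.9, 0.1, 0.497, 1, 0.7, 0.9, 0.1, 0.497, 1, 0.7, 0.9, 0.1, 0.497])

```text
t: 1.23
tcp_pos: [0.3275, -0.4158, 0.3235]
tool_rot: [0.594, 0.804, 0.0, -0.0]
force: [-1.0, 0.7, -1.2]
finger_gap: 1.001
gripper_force: 0.0
```

Request:
step_arm(moves=[1, 0.35, 0.45, 0.03, 0, 1, 0.7, 0.88, 0.03, 0, 1, 0.7, 0.88, 0.03, 0, 1, 0.7, 0.88, 0.03, 0, 1, 0.7, 0.88, 0.03, 0, 1, 0.7, 0.88, 0.03, 0, 1, 0.7, 0.88, 0.03, 0])

```text
t: 2.1
tcp_pos: [0.4669, -0.2411, 0.3297]
tool_rot: [0.596, 0.803, -0.0, -0.0]
force: [0.1, -0.3, 0.6]
finger_gap: 0.999
gripper_force: 0.0
```

Run:
```python
from h import *
s=manip.sense(); R=Ro.from_quat(s['tool_rot']).as_matrix()
d=shot('wrist'); cv2.imwrite('pics/w1.png',d['color'])
print(s['t'],np.array(s['tcp_pos']).round(4),'yaw y',np.degrees(np.arctan2(R[1,1],R[0,1])),R[:,2].round(3),s['q'],s['force'])
P=cloud(d).reshape(-1,3)
for lo,hi in ((.2,.212),(.01,.022)):
    m=(P[:,2]>lo)&(P[:,2]<hi)&(np.hypot(P[:,0]-.467,P[:,1]+.24)<(.04 if lo>.1 else .1))
    if m.sum()>9:
        r=cv2.minAreaRect(P[m][:,:2].astype(np.float32)*1000); print(lo,m.sum(),P[m].mean(0).round(4),r)
```

```text
2.1 [ 0.4669 -0.2411  0.3297] yaw y 16.82543626878861 [-0.  0. -1.] [-6.89360031e-01  3.61859644e-01  1.64961421e+00 -3.33810568e-04
  1.13050855e+00 -9.82876926e-01] [ 0.05063565 -0.32048243  0.64710118]
0.2 1421 [ 0.4676 -0.2397  0.2061] ((467.9685974121094, -241.29995727539062), (15.898483276367188, 40.61947250366211), 17.0)
0.01 1794 [ 0.4726 -0.2144  0.0185] ((473.8713684082031, -239.42117309570312), (44.07407760620117, 139.80999755859375), 16.335351943969727)
```

View pics/w1.png

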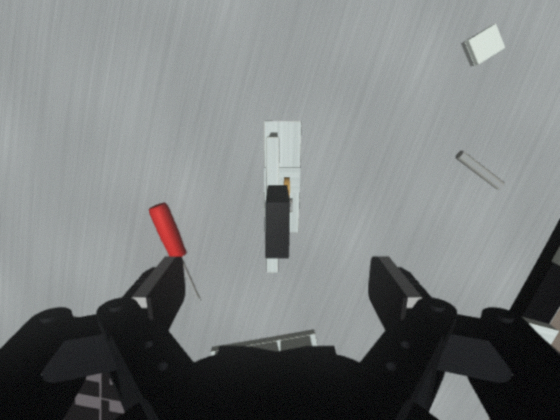

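Request:
step_arm(moves=[1, 0.005, 0, -0.2, 0, 1, 0.005, 0, -0.35, 0, 1, 0.005, 0, -0.43, 0, 1, 0.005, 0, -0.48, 0, 1, 0.005, 0, -0.48, 0, 1, 0.005, 0, -0.48, 0, 0, 0.005, 0, -0.48, 0, 0, 0.005, 0, -0.48, 0, 0, 0.005, 0, -0.48, 0, 0, 0.005, 0, -0.48, 0, 0, 0.005, 0, -0.48, 0, 0, 0.005, 0, -0.48, 0], grip_force=35)

```text
t: 3.65
tcp_pos: [0.4685, -0.2402, 0.234]
tool_rot: [0.595, 0.803, -0.0, -0.0]
force: [-1.2, -0.2, 1.5]
finger_gap: 0.181
gripper_force: 36.2
```

Request:
step_arm(moves=[0, 0, 0, 0, 0, 0, 0, 0, 0, 0, 0, 0, 0, 0, 0, 0, 0, 0, 0, 0])

```text
t: 4.15
tcp_pos: [0.4686, -0.2402, 0.234]
tool_rot: [0.595, 0.803, -0.0, -0.0]
force: [-1.5, 0.0, 3.2]
finger_gap: 0.182
gripper_force: 36.3
```

Request:
step_arm(moves=[0, 0, 0, 0.1, 0, 0, 0, 0, 0.2, 0, 0, 0, 0, 0.35, 0, 0, 0, 0, 0.5, 0, 0, 0, 0, 0.65, 0, 0, 0, 0, 0.75, 0, 0, 0, 0, 0.8, 0, 0, 0, 0, 0.8, 0])

```text
t: 5.15
tcp_pos: [0.4686, -0.24, 0.3936]
tool_rot: [0.595, 0.803, 0.0, -0.0]
force: [-0.2, -0.0, -3.1]
finger_gap: 0.179
gripper_force: 35.6
```

Run:
```python
from h import *
import pickle
s=manip.sense(); print(s['t'],s['tcp_pos'],s['force'],s['finger_gap'])
for n in ('scene','top'):
    d=pickle.load(open(n+'.pkl','rb')); P=cloud(d).reshape(-1,3)
    m=(P[:,2]>.088)&(P[:,2]<.105)&(np.hypot(P[:,0]-.56,P[:,1]-.131)<.05)
    p=P[m]; r=cv2.minAreaRect(p[:,:2].astype(np.float32)*1000); print(n,m.sum(),p.mean(0).round(4),p[:,2].max(),r)
    m2=(P[:,2]>.02)&(P[:,2]<.13)&(np.abs(P[:,1]-.13)<.06)&(np.abs(P[:,0]-.56)<.06)
    # top-of-bar line fit
    v=cv2.fitLine(p[p[:,2]>.093][:,:2].astype(np.float32),cv2.DIST_HUBER,0,.001,.001).ravel(); print(v, np.degrees(np.arctan2(v[1],v[0])),v[3]+(.56-v[2])*v[1]/v[0])
```

```text
5.15 [ 0.46861219 -0.23999501  0.39360528] [-0.24771076 -0.03354427 -3.08639285] 0.1792380920254137
scene 134 [0.5608 0.1299 0.0939] 0.09819818263203661 ((558.806396484375, 130.347900390625), (11.775505065917969, 61.8170051574707), 78.84310150146484)
[ 0.9772567  -0.2120596   0.56112826  0.12973765] -12.243077 0.12998247
top 111 [0.559  0.1316 0.0944] 0.09953558738226875 ((559.552490234375, 132.10621643066406), (11.721404075622559, 59.99383544921875), 78.89014434814453)
[ 0.98193145 -0.18923697  0.55912626  0.13197175] -10.908258 0.13180336
```

Request:
step_arm(moves=[0, 0.01, 0.04, 0, -0.01, 0, 0.03, 0.12, 0, -0.02, 0, 0.06, 0.24, 0, -0.03, 0, 0.08, 0.38, 0, -0.04, 0, 0.11, 0.52, 0, -0.05, 0, 0.14, 0.66, 0, -0.06, 0, 0.17, 0.8, 0, -0.07, 0, 0.2, 0.95, 0, -0.08])

```text
t: 6.15
tcp_pos: [0.5082, -0.0491, 0.3923]
tool_rot: [0.692, 0.722, -0.001, -0.001]
force: [0.0, 0.5, -2.2]
finger_gap: 0.184
gripper_force: 35.6
```

Request:
step_arm(moves=[0, 0.03, 0.14, 0, -0.015, 0, 0.06, 0.28, 0, -0.03, 0, 0.1, 0.42, 0, -0.045, 0, 0.14, 0.56, 0, -0.06, 0, 0.18, 0.7, 0, -0.077, 0, 0.205, 0.8, 0, -0.077, 0, 0.218, 0.88, 0, -0.077, 0, 0.225, 0.915, 0, -0.077, 0, 0.225, 0.915, 0, -0.077, 0, 0.225, 0.915, 0, -0.077])

```text
t: 7.4
tcp_pos: [0.5535, 0.1322, 0.3939]
tool_rot: [0.774, 0.634, -0.0, 0.0]
force: [-0.1, 0.1, -2.2]
finger_gap: 0.181
gripper_force: 35.6
```

Run:
```python
from h import *
s=manip.sense(); R=Ro.from_quat(s['tool_rot']).as_matrix()
print(s['t'],np.array(s['tcp_pos']).round(4),'yaw y',np.degrees(np.arctan2(R[1,1],R[0,1])),s['force'],s['finger_gap'])
S=shot('scene');T=shot('top')
for n,d in (('scene',S),('top',T)):
    P=cloud(d).reshape(-1,3); z=s['tcp_pos'][2]-.054-.18
    m=(P[:,2]>z+.012)&(P[:,2]<z+.024)&(np.hypot(P[:,0]-.56,P[:,1]-.131)<.09)
    p=P[m]; print(n,m.sum(),p.mean(0).round(4),cv2.minAreaRect(p[:,:2].astype(np.float32)*1000))
u,v=proj(S,[[.56,.13,.2]])[0].astype(int)
a=cv2.resize(S['color'][v-65:v+95,u-80:u+80],None,fx=3.7,fy=3.7,interpolation=cv2.INTER_CUBIC)
cv2.imwrite('pics/s2.png',a); print(u,v)
```

```text
7.4 [0.5535 0.1322 0.3939] yaw y -11.36815290066854 [-0.11961319  0.05817479 -2.24851476] 0.18088952879407505
scene 1093 [0.565  0.1307 0.1779] ((558.593505859375, 130.08367919921875), (139.5108642578125, 45.380287170410156), 78.36312103271484)
top 349 [0.5473 0.0974 0.1782] ((553.9798583984375, 110.52185821533203), (97.0504150390625, 44.65873718261719), 78.14354705810547)
365 213
```

View pics/s2.png

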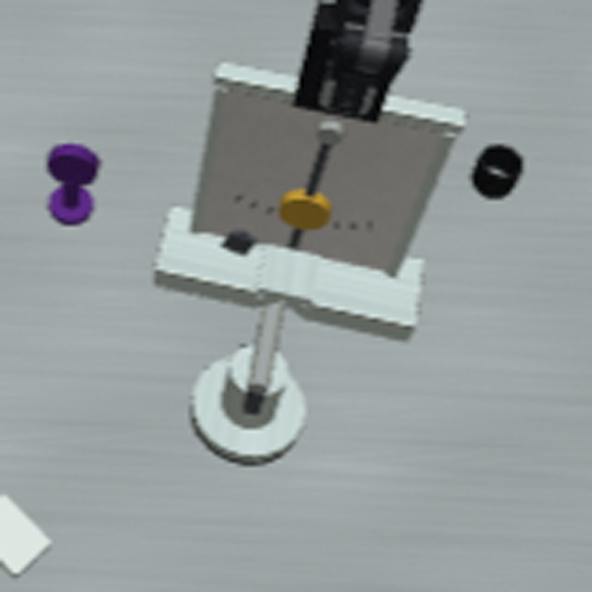

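Request:
step_arm(moves=[0, 0, 0, -0.07, 0, 0, 0, 0, -0.16, 0, 0, 0, 0, -0.24, 0, 0, 0, 0, -0.29, 0, 0, 0, 0, -0.32, 0, 0, 0, 0, -0.335, 0, 0, 0, 0, -0.345, 0, 0, 0, 0, -0.352, 0, 0, 0, 0, -0.358, 0, 0, 0, 0, -0.364, 0, 0, 0, 0, -0.367, 0, 0, 0, 0, -0.367, 0])

```text
t: 9.0
tcp_pos: [0.5536, 0.1328, 0.3205]
tool_rot: [0.773, 0.634, -0.0, 0.0]
force: [-0.1, 0.0, -3.6]
finger_gap: 0.181
gripper_force: 35.6
```

Request:
step_arm(moves=[0, 0, 0, -0.004, 0, 0, 0, 0, -0.008, 0, 0, 0, 0, -0.011, 0, 0, 0, 0, -0.011, 0])

```text
t: 9.5
tcp_pos: [0.5536, 0.1327, 0.3185]
tool_rot: [0.773, 0.634, -0.0, 0.0]
force: [-0.4, -0.6, -1.2]
finger_gap: 0.183
gripper_force: 35.8
```

Request:
step_arm(moves=[0, 0, 0, -0.003, 0, 0, 0, 0, -0.005, 0, 0, 0, 0, -0.005, 0])

```text
t: 9.88
tcp_pos: [0.5537, 0.1328, 0.3183]
tool_rot: [0.773, 0.634, 0.0, 0.0]
force: [-2.5, -0.3, 5.7]
finger_gap: 0.182
gripper_force: 36.8
```

Request:
step_arm(moves=[0, 0, 0, -0.003, 0, 0, 0, 0, -0.005, 0, 0, 0, 0, -0.005, 0])

```text
t: 10.25
tcp_pos: [0.5537, 0.1328, 0.3183]
tool_rot: [0.773, 0.634, 0.001, 0.001]
force: [-4.1, -0.8, 9.4]
finger_gap: 0.185
gripper_force: 37.3
```

```bash
cat > m.py <<'E'
from h import *
def inplane(d,uv,stud,yaw,plane_off):
    gx=np.array([np.cos(yaw),np.sin(yaw),0]);gy=np.array([-np.sin(yaw),np.cos(yaw),0])
    c,r=ray(d,uv); k=((stud-c)@gx+plane_off)/(r@gx); X=c+r*k[:,None]
    return np.c_[(X-stud)@gy,X[:,2]]
E
python3 - <<'E'
from m import *
import sys
s=manip.sense(); print(s['t'],np.array(s['tcp_pos']).round(4),s['force'])
S=shot('scene'); yaw=np.radians(-11.4); st=np.array([.5592,.131,.09])
gx=np.array([np.cos(yaw),np.sin(yaw),0]);gy=np.array([-np.sin(yaw),np.cos(yaw),0])
P=cloud(S).reshape(-1,3)-st; a,b=P@gx,P@gy
m=(P[:,2]>.05)&(P[:,2]<.12)&(abs(b)<.05)&(abs(a)<.04); print('dial x',np.percentile(a[m],[5,25,50,75,95]).round(4))
# earlier picture: gauge notch at z=.3939-.2285
st2=st.copy(); st2[2]=.3939-.2285
uv=np.array([[330,131],[305,210],[240,235],[293,247]])/3.7+[285,148]
for off in (-.002,0.,.004): 
    q=inplane(S,uv,st2,yaw,off); print(off,q.round(4), np.arctan2(q[1:,0]-q[0,0],q[0,1]-q[1:,1]).round(3))
u,v=proj(S,[st+[0,0,.06]])[0].astype(int)
cv2.imwrite('pics/s3.png',cv2.resize(S['color'][v-50:v+50,u-50:u+50],None,fx=6,fy=6,interpolation=cv2.INTER_CUBIC)); print(u-50,v-50)
E
```

```text
10.25 [0.5537 0.1328 0.3183] [-4.07102894 -0.84900051  9.37547895]
dial x [-0.0092 -0.0085 -0.0079 -0.0071  0.0055]
-0.002 [[-0.0007  0.2929]
 [-0.0013  0.2265]
 [-0.0305  0.1922]
 [-0.0017  0.1916]] [-0.009 -0.287 -0.01 ]
0.0 [[-0.0009  0.2953]
 [-0.0015  0.2293]
 [-0.0305  0.195 ]
 [-0.0019  0.1944]] [-0.009 -0.287 -0.01 ]
0.004 [[-0.0013  0.3001]
 [-0.0018  0.2347]
 [-0.0306  0.2008]
 [-0.0023  0.2002]] [-0.009 -0.287 -0.01 ]
311 176
```

View pics/s3.png

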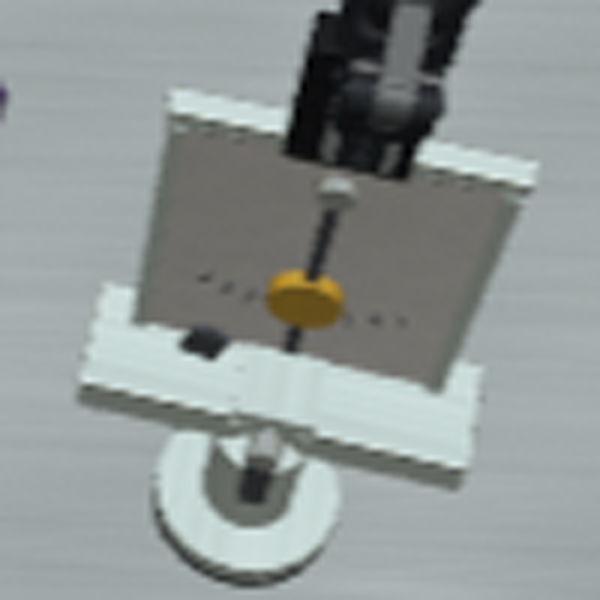

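Request:
step_arm(moves=[0, -0.005, -0.026, 0, 0, 0, -0.01, -0.051, -0.002, 0, 0, -0.016, -0.077, -0.0035, 0, 0, -0.021, -0.102, -0.006, 0, 0, -0.021, -0.102, -0.006, 0], grip_force=20)

```text
t: 10.92
tcp_pos: [0.5498, 0.1131, 0.317]
tool_rot: [0.774, 0.634, 0.002, -0.0]
force: [-3.0, 1.7, 8.0]
finger_gap: 0.18
gripper_force: 37.1
```

Request:
step_arm(moves=[0, -0.005, -0.026, -0.004, 0, 0, -0.01, -0.051, -0.008, 0, 0, -0.015, -0.076, -0.013, 0, 0, -0.02, -0.101, -0.019, 0, 0, -0.025, -0.126, -0.0256, 0, 0, -0.025, -0.126, -0.0256, 0, 0, -0.025, -0.126, -0.0256, 0, 0, -0.025, -0.126, -0.0256, 0, 0, -0.025, -0.126, -0.0256, 0, 0, -0.025, -0.126, -0.0256, 0, 0, -0.025, -0.126, -0.0256, 0, 0, -0.025, -0.126, -0.0256, 0])

```text
t: 12.42
tcp_pos: [0.5448, 0.0874, 0.3118]
tool_rot: [0.774, 0.634, 0.001, 0.0]
force: [-1.7, 0.4, 7.8]
finger_gap: 0.186
gripper_force: 37.1
```

Request:
step_arm(moves=[0, 0, 0, 0, 0, 0, 0, 0, 0, 0, 0, 0, 0, 0, 0, 0, 0, 0, 0, 0, 0, 0, 0, 0, 0, 0, 0, 0, 0, 0])

```text
t: 13.18
tcp_pos: [0.5449, 0.0874, 0.3118]
tool_rot: [0.774, 0.634, 0.001, 0.001]
force: [-1.9, -1.1, 8.0]
finger_gap: 0.181
gripper_force: 37.1
```

Run:
```python
from m import *
s=manip.sense(); print(s['t'],np.array(s['tcp_pos']).round(4),s['force'],s['gripper_force'],s['finger_gap'])
im=[]
for i in range(4):
    S=shot('scene'); im.append(S['color'].astype(float))
I=np.mean(im,0).astype(np.uint8)
np.save('s4.npy',I)
u,v=proj(S,[np.array([.555,.12,.14])])[0].astype(int); print(u-40,v-30)
cv2.imwrite('pics/s4.png',cv2.resize(I[v-30:v+30,u-40:u+40],None,fx=10,fy=10,interpolation=cv2.INTER_CUBIC))
```

```text
13.175 [0.5449 0.0874 0.3118] [-1.93330484 -1.10678697  8.02703698] 37.087445855140686 0.18055136776702796
315 197
```

View pics/s4.png

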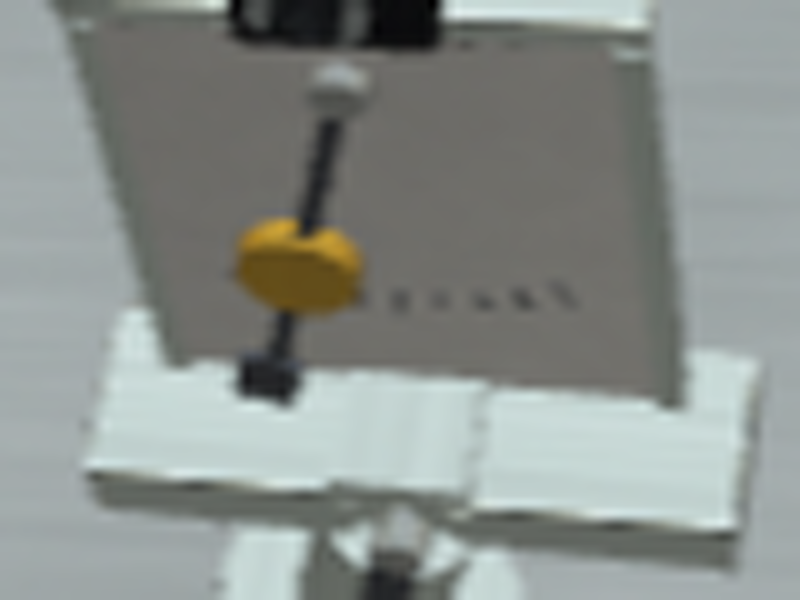

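```bash
cat > n.py <<'E'
from m import *
def measure(I,S,cu,cv_,st,yaw,rows_p,rows_t):
    g=I.astype(float).max(2)
    def cen(r,lo,hi,thr):
        x=np.arange(lo,hi); w=np.clip(thr-g[r,lo:hi],0,None); return (w@x/w.sum(), w.sum())
    return cen
E
python3 - <<'E'
from m import *
I=np.load('s4.npy'); g=I.astype(int).max(2)
print('cols',np.arange(335,351))
for r in range(207,240): print(r,g[r,335:351])
E
```

```text
cols [335 336 337 338 339 340 341 342 343 344 345 346 347 348 349 350]
207 [109 109 109 108 108 108 108 108 108 108 101  89  83  83  83  83]
208 [108 109 109 108 108 108 108 108 109 108 109  99  84  81  83  91]
209 [107 108 108 108 108 108 109 109 110 109 109  89  50  46  84 110]
210 [108 108 108 107 108 110 109 110 110 109 109  84  41  50  87 110]
211 [108 108 108 109 109 110 111 110 109 110 101  72  41  59  94 111]
212 [108 109 109 110 110 110 110 110 109 109  99  70  41  70 102 110]
213 [109 108 108 108 109 109 109 109 110 109  89  50  41  83 111 110]
214 [109 109 109 108 108 109 108 108 109 109  89  50  50  87 112 111]
215 [108 109 109 108 108 109 108 108 109 109  85  40  52  88 111 111]
216 [108 109 109 109 110 110 110 109 110 102  72  40  70 102 111 111]
217 [109 110 110 110 110 109 109 109 109  95  59  40  82 109 110 110]
218 [110 110 110 110 109 110 112 115 116  93  49  49  86 110 110 110]
219 [109 110 110 109 110 131 160 184 195 147  41  54  94 114 110 110]
220 [108 108 109 109 134 169 187 192 177 128  73 117 174 174 133 111]
221 [109 109 109 113 141 153 143 145 145 156 166 
[... 580 characters left out ...]

230 [111 110 110 110 110 111 102  72  42  84 111 111 111 112 111 112]
231 [110 111 111 110 109 110  89  49  49  87 111 111 110 110 111 112]
232 [116 115 114 104  91  89  75  48  50  86 110 111 111 111 111 111]
233 [193 183 168 131  55  48  46  52  69  87 100 118 117 117 116 118]
234 [213 213 213 161  42  41  41  41  41  72 150 192 192 181 178 200]
235 [218 218 199 135  46  43  41  41  41  70 163 212 212 212 213 212]
236 [219 220 220 178 100  87  65  55  48 129 198 218 216 216 215 212]
237 [216 216 215 215 216 217 199 158 120 170 219 218 219 219 216 212]
238 [217 217 217 217 217 217 217 217 216 216 215 215 215 214 213 211]
239 [215 214 214 215 215 215 215 216 216 216 217 217 216 216 214 211]
```

Request:
step_arm(moves=[0, -0.0013, -0.0066, -0.004, 0, 0, -0.0013, -0.0066, -0.004, 0, 0, -0.0013, -0.0066, -0.004, 0, 0, -0.0013, -0.0066, -0.004, 0, 0, -0.0013, -0.0066, -0.004, 0, 0, -0.0013, -0.0066, -0.004, 0, 0, -0.0013, -0.0066, -0.004, 0, 0, -0.0013, -0.0066, -0.004, 0, 0, -0.0013, -0.0066, -0.004, 0, 0, -0.0013, -0.0066, -0.004, 0, 0, -0.0013, -0.0066, -0.004, 0, 0, -0.0013, -0.0066, -0.004, 0])

```text
t: 14.88
tcp_pos: [0.5447, 0.0862, 0.3114]
tool_rot: [0.774, 0.634, 0.001, 0.001]
force: [-2.8, -0.9, 10.3]
finger_gap: 0.181
gripper_force: 37.5
```

Run:
```python
from m import *
s=manip.sense(); print(s['t'],np.array(s['tcp_pos']).round(4),s['force'],s['gripper_force'])
S=shot('scene'); I=S['color']; g=I.astype(float).max(2)
R=[];C=[]
for r in [209,210,211,212,213,214,215,216,217,228,229,230,231]:
    w=np.clip(106-g[r,338:352],0,None)
    if 228==r: w[8:]=0
    R.append(r);C.append(w@np.arange(338,352)/w.sum())
p=np.polyfit(R,C,1); print('resid',np.std(np.polyval(p,R)-C),p)
f=np.clip((205-g[233:238,334:349])/164,0,1); f[0,9:]=0; f[f<.12]=0
rr,cc=np.mgrid[233:238,334:349]; c,r=(f*cc).sum()/f.sum(),(f*rr).sum()/f.sum()
print(c,r,'pointer there',np.polyval(p,r),'diff px',np.polyval(p,r)-c)
for r in range(231,239): print(r,g[r,335:351].astype(int))
u,v=341,225
cv2.imwrite('pics/s5.png',cv2.resize(I[v-30:v+30,u-40:u+40],None,fx=10,fy=10,interpolation=cv2.INTER_CUBIC))
```

```text
14.875 [0.5447 0.0862 0.3114] [-2.76492354 -0.90862031 10.30835963] 37.46101498603821
resid 0.08639987689519875 [-2.26625052e-01  3.94538591e+02]
340.9836484414921 234.6453755748595 pointer there 341.362070477836 diff px 0.37842203634392035
231 [111 111 111 110 110 110  85  41  70 102 111 111 112 111 112 113]
232 [116 114 114 101  89  90  72  41  71 101 111 112 111 112 111 112]
233 [182 169 170 132  55  53  47  52  75  89 103 118 118 117 117 118]
234 [214 214 213 160  43  41  40  42  46  80 153 192 193 182 179 189]
235 [218 218 198 133  44  42  41  42  41 124 192 212 212 212 213 212]
236 [219 220 204 148  88  66  60  53  46 129 198 218 217 216 215 212]
237 [216 216 216 215 217 199 176 147  99 170 219 219 220 219 216 212]
238 [218 218 218 217 217 216 217 217 217 216 215 216 215 214 214 212]
```

View pics/s5.png

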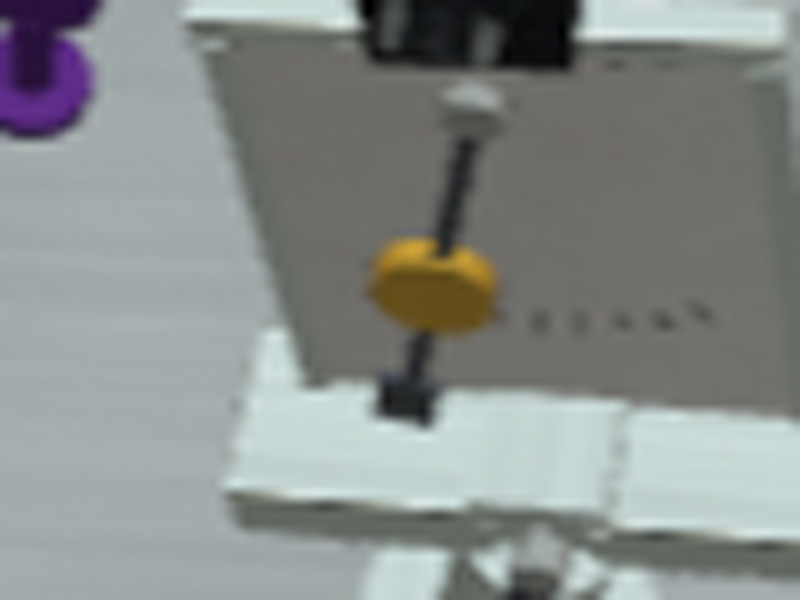

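Request:
step_arm(moves=[0, -0.001, -0.006, -0.0018, 0, 0, -0.001, -0.006, -0.0018, 0, 0, -0.001, -0.006, -0.0018, 0, 0, -0.001, -0.006, -0.0018, 0, 0, -0.001, -0.006, -0.0018, 0, 0, -0.001, -0.006, -0.0018, 0, 0, -0.001, -0.006, -0.0018, 0, 0, -0.001, -0.006, -0.0018, 0, 0, -0.001, -0.006, -0.0018, 0, 0, -0.001, -0.006, -0.0018, 0, 0, -0.001, -0.006, -0.0018, 0, 0, -0.001, -0.006, -0.0018, 0])

```text
t: 16.42
tcp_pos: [0.5445, 0.0851, 0.3111]
tool_rot: [0.774, 0.634, 0.001, 0.0]
force: [-2.9, 0.1, 11.1]
finger_gap: 0.184
gripper_force: 37.4
```

Run:
```python
from m import *
s=manip.sense(); print(s['t'],np.array(s['tcp_pos']).round(4),s['force'],s['gripper_force'])
S=shot('scene')
for I in (np.load('s4.npy'),S['color']):
    g=I.astype(float).max(2); R=[];C=[]
    for r in [210,211,212,213,214,215,216,217,229,230,231]:
        w=np.clip(106-g[r,338:352],0,None); R.append(r);C.append(w@np.arange(338,352)/w.sum())
    p=np.polyfit(R,C,1)
    L=[];
    for r in (234,235,236):   # half-dark crossings
        x=np.arange(334,349); y=g[r,334:349]; i=np.where(y<125)[0]; a,b=i[0],i[-1]
        l=x[a]-(125-y[a])/(y[a-1]-y[a]); h=x[b]+(125-y[b])/(y[b+1]-y[b]); L.append([l,h,(l+h)/2-np.polyval(p,r)])
    print(p,np.round(L,2))
```

```text
16.425 [0.5445 0.0851 0.3111] [-2.9262582   0.05385682 11.10728158] 37.43592381477356
[-2.30970166e-01  3.95915564e+02] [[ 3.3830e+02  3.4468e+02 -3.8000e-01]
 [ 3.3811e+02  3.4459e+02 -2.9000e-01]
 [ 3.3868e+02  3.4395e+02 -9.0000e-02]]
[-2.27181415e-01  3.94212042e+02] [[3.3830e+02 3.4462e+02 4.1000e-01]
 [3.3807e+02 3.4403e+02 2.2000e-01]
 [3.3796e+02 3.4395e+02 3.6000e-01]]
```

Request:
step_arm(moves=[0, 0.0006, 0.003, 0.0005, 0, 0, 0.0006, 0.003, 0.0005, 0, 0, 0.0006, 0.003, 0.0005, 0, 0, 0.0006, 0.003, 0.0005, 0, 0, 0.0006, 0.003, 0.0005, 0, 0, 0.0006, 0.003, 0.0005, 0, 0, 0.0006, 0.003, 0.0005, 0, 0, 0.0006, 0.003, 0.0005, 0, 0, 0.0006, 0.003, 0.0005, 0, 0, 0.0006, 0.003, 0.0005, 0, 0, 0.0006, 0.003, 0.0005, 0, 0, 0.0006, 0.003, 0.0005, 0])

```text
t: 17.98
tcp_pos: [0.5445, 0.0854, 0.3112]
tool_rot: [0.773, 0.634, 0.001, 0.001]
force: [-3.3, -1.7, 11.2]
finger_gap: 0.185
gripper_force: 37.4
```

Run:
```python
from m import *
s=manip.sense(); print(s['t'],np.array(s['tcp_pos']).round(4),s['force'],np.abs(s['qd']).max())
print(manip.sign_off())
```

```text
17.975 [0.5445 0.0854 0.3112] [-3.31921706 -1.69893612 11.24078395] 0.0019720777163548028
the job is handed in; nothing more can be done
None
```

I handed the job in at 18 s with the gauge still gripped, its foot pressed on the stud's bar with about 11 N at the wrist, and the pointer within about 0.01 rad of the index mark; I took no picture after the last 0.5 mm correction, and no other part was touched as far as I could see.

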